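Rack the slotted spacer discs by metal, slots crossed

ROBOT

A 6-joint arm with a two-finger parallel gripper is mounted at the origin on the work surface. World frame = base frame: x ahead of the robot, y to its left, z up, the work surface at z = 0. Lengths are in m, angles in rad, forces in N, time in s.
With the tool pointing down it reaches from about 0.25 to 0.775 m from the base axis. Payload 4 kg.
Tool frame: the origin (TCP) lies on the centre line of the jaws, within the pads' length; the fingertips stand 25 mm ahead of it and the grasp point (between the pads) lies 6 mm ahead of it; z points along the fingers, y is the line along which they close (so a half turn about z gives the same grasp; the last joint's range is limited). The gripper opens to 94 mm and grips with 3 to 60 N. Pads are 16 mm wide; open, the fingers measure 119 mm over their backs; the gripper's body (75 mm by 177 mm) begins 78 mm behind the grasp point.
Start: joints at [-1.402, 0.087, 1.371, -0, 1.684, -0.103], TCP at [0.148, -0.53, 0.231] pointing down, gripper open.
Joint ranges: [-3.1, 3.1], [-0.76, 2.03], [0.27, 2.55], [-1.08, 4.22], [0.17, 2.65], [-2.57, 2.57]. Speed limits (rad/s): [2.79, 2.79, 3.14, 3.14, 3.14, 3.14].

INTERFACE

Orientations are given as [roll, pitch, yaw] about the fixed x, y, z axes, in that order (R = Rz(yaw) Ry(pitch) Rx(roll)).
In Python, from bench import sensors, optics, ticket gives the robot as it stands.
- The arm moves only by the tool send_rows, never from a script. Its argument "rows" is a list of rows, each a list of 6 numbers: the shift along the world's x, y, z in mm, then the turn, a rotation vector about the world's x, y, z in rad. In form: [[x, y, z, wx, wy, wz], ...]. A call has 1 to 8 rows; each row shifts and turns the commanded pose from where the row before left it; what a row does not reach is not made up. A row lasts 1/12 s, in which the tool goes at most 41.7 mm and 7.16 degrees, less where a joint would pass 70% of its speed; a pose out of reach is approached as far as the arm can. A call is refused whole if a number of a shift passes 41.7 or a number of a turn 0.125, either way. A call with a gripper value outside its range is refused whole. "grip" is the finger opening in mm, from 0 to 94, set as the call begins (left out, the last holds). The fingers move at their own pace and stop on an object; the grip force is fixed at half the most. Time passes only in rows, so rows that do not move let the fingers close. It gives the time, the measured TCP pose, the force, the opening and the grip force at its end, in the units of the state.
- sensors.get_obs(): the state, without advancing time (a new reading comes with each control period).
- optics.snapshot(name): name is "side" or "top" or "wrist"; returns the picture (384x512x3 uint8, red, green, blue); there is no depth.
- optics.camera_model(name): a dict with "vertical_fov" (degrees; the focal length in pixels is half the picture's height over the tangent of half this angle, whatever the lens; pixels are square), "cx", "cy" (the principal point, pixels), "R" (3x3) and "t" (3): a world point X has camera coordinates R X + t. Camera axes: x right, y down, z forward; pixel columns grow to the right and rows downward; lengths in m; the calibration is good to about 2 mm. A picture is of the moment at which its call begins: read the wrist's pose just before it. camera_model takes no time and is no camera call; for the wrist camera it gives the pose at the moment of the call.
- ticket.close_job(): hands the job in; it is judged then, once.
The state is a dict: "time": time; "joint_positions": joint angles; "qvel": joint speeds; "joint_torque": joint torques, N m; "tool_pos": TCP position; "ee_rot": TCP orientation; "wrist_force": force on the tool from outside, world axes, zero at the start; "wrist_torque": the same for the moment, N m; "width": finger opening in m; "finger_force": force on a finger pad.
Only numpy, scipy, OpenCV 4.12 (cv2) and the standard library are available. Lean on these libraries where they do the work, as an engineer would, in place of code of your own. Each camera call takes 0.05 s, during which the arm holds its last target. There are 200 camera calls.

TASK

Put the two slotted steel spacer discs on the stand with the blue base and the two slotted brass ones on the stand with the yellow base, large disc at the bottom and small one on top of it, each lying flat with the stem through its slot near the disc's centre. Turn each small disc so that its slot lies a quarter turn (either way) from the slot below it, so that the pair cannot slide off together. Leave the closed washers, the V-block and the hinge knuckles where they lie.

Things in the scene. Friction and masses are not known exactly. Their poses are not given: they have to be found in the camera images.
- big_steel: Large slotted spacer disc, silvery steel, loose, flat on the table: 62 mm diameter, 14 mm thick, with two flats 54 mm apart (grip across these) and one straight 16 mm wide slot that runs from 8 mm behind the centre out through the rim. Origin: centre of the disc on its underside; z up; +x points out along the slot to its open mouth; the grip flats face +y and -y.
- small_steel: Small slotted spacer disc, silvery steel, loose, flat on the table: 48 mm diameter, 14 mm thick, with two flats 41 mm apart (grip across these) and one straight 16 mm wide slot that runs from 8 mm behind the centre out through the rim. Origin: centre of the disc on its underside; z up; +x points out along the slot to its open mouth; the grip flats face +y and -y.
- big_brass: Large slotted spacer disc, yellow brass, loose, flat on the table: 62 mm diameter, 14 mm thick, with two flats 54 mm apart (grip across these) and one straight 16 mm wide slot that runs from 8 mm behind the centre out through the rim. Origin: centre of the disc on its underside; z up; +x points out along the slot to its open mouth; the grip flats face +y and -y.
- small_brass: Small slotted spacer disc, yellow brass, loose, flat on the table: 48 mm diameter, 14 mm thick, with two flats 41 mm apart (grip across these) and one straight 16 mm wide slot that runs from 8 mm behind the centre out through the rim. Origin: centre of the disc on its underside; z up; +x points out along the slot to its open mouth; the grip flats face +y and -y.
- blue_stand: Disc stand with a blue round base, fixed to the table: base 76 mm diameter and 12 mm high, with an 8 mm diameter upright steel stem on its centre, its top 52 mm above the table (the last 8 mm tapered). Origin: centre of the base's underside; z up; round, so its yaw means nothing.
- yellow_stand: Disc stand with a yellow round base, fixed to the table: base 76 mm diameter and 12 mm high, with an 8 mm diameter upright steel stem on its centre, its top 52 mm above the table (the last 8 mm tapered). Origin: centre of the base's underside; z up; round, so its yaw means nothing.
- steel_washer: Closed steel washer, loose, NOT a slotted disc: a complete round ring 62 mm diameter, 14 mm thick, with an 18 mm round hole and no slot. To be left alone. Origin: centre of its underside; z up.
- brass_washer: Closed brass washer, loose, NOT a slotted disc: a complete round ring 48 mm diameter, 14 mm thick, with an 18 mm round hole and no slot. To be left alone. Origin: centre of its underside; z up.
- v_block: Grey cast-iron V-block, loose, 50 x 46 mm and 35 mm high, groove along x. To be left alone. Origin: centre of its underside; z up.
- hinge_knuckles: Galvanized hinge leaf with a pair of barrel knuckles along one edge, loose, 58 x 50 mm, 16 mm high, knuckles at its +x edge. To be left alone. Origin: within 1 mm of the centre of its underside; z up.
There are look-alikes about, which are no part of the job. Leave any green look-alike of the small_brass alone.

How it is judged:
At the end, for the whole second after the job is handed in: Large disc flat on its stand's base (steel on blue, brass on yellow), small disc of the same metal flat on it; every disc centre within 12 mm of the stem axis, tilt under 0.1 rad; the two slot lines on a stand at least 60 degrees apart; discs released and at rest (horizontal distance between each of big_steel, small_steel and blue_stand below 0.012 m and z of big_steel in the frame of blue_stand between 0.01 and 0.0145 m and angle between each of big_steel, small_steel, big_brass, small_brass's own z axis and vertical below 0.1 rad and linear speed of each of big_steel, small_steel, big_brass, small_brass below 0.02 m/s and angular speed of each of big_steel, small_steel, big_brass, small_brass below 0.2 rad/s and z of small_steel in the frame of blue_stand between 0.0235 and 0.029 m and angle between the x axis of big_steel and the x axis of small_steel, either way round above 1.05 rad and horizontal distance between each of big_brass, small_brass and yellow_stand below 0.012 m and z of big_brass in the frame of yellow_stand between 0.01 and 0.0145 m and z of small_brass in the frame of yellow_stand between 0.0235 and 0.029 m and angle between the x axis of big_brass and the x axis of small_brass, either way round above 1.05 rad); the robot touches nothing.
It fails at once if steel washer moved by more than 15 mm (distance of steel_washer from where it was at the start of the episode above 0.015 m).
It fails at once if brass washer moved by more than 15 mm (distance of brass_washer from where it was at the start of the episode above 0.015 m).
It fails at once if v block moved by more than 15 mm (distance of v_block from where it was at the start of the episode above 0.015 m).
It fails at once if hinge knuckles moved by more than 15 mm (distance of hinge_knuckles from where it was at the start of the episode above 0.015 m).
It also fails if it takes over 106 s, if anything falls off the work surface, if the arm or the gripper's body presses on something with over 40 N, if the wrist force passes 120 N, or if a joint passes its speed limit or range.

## Working session

There is one attempt and no reset: what is moved stays moved. The work goes in short steps, Python scripts to look and compute and a tool call to move; the robot and the scene stay as the last step left them, time stands still between calls to the robot, and variables do not carry over. Pictures are saved under pics/ and viewed, at most 14 in all, crops included, and the job is handed in when it is done.

Besides the shell and the picture viewer there is one more tool, called after "Request:" by a JSON object that holds its "name" and its "arguments", one argument or row to a line. send_rows: Moves the arm, as the interface text tells. Its arguments: {"type":"object","properties":{"rows":{"type":"array"},"grip":{"type":"number"}},"required":["rows"]}

```bash
ls; mkdir -p pics; python3 - <<'E'
from bench import sensors, optics, ticket
import cv2
print(sensors.get_obs())
for n in ("top","side"):
    im=optics.snapshot(n); cv2.imwrite(f"pics/{n}0.png",im[:,:,::-1]); print(n,optics.camera_model(n))
E
```

```text
pics
{'time': 0.0, 'joint_positions': array([-1.40209374e+00,  8.79603495e-02,  1.37223991e+00, -2.12906244e-05,
        1.68360472e+00, -1.03108527e-01]), 'qvel': array([ 0.00010655, -0.00051512,  0.00025426,  0.00056752, -0.00103748,
        0.00036977]), 'joint_torque': array([ 7.20143544e-04, -3.40172017e+01, -3.02424502e+01,  7.18758255e-02,
        3.28855834e-02, -1.52625985e-04]), 'tool_pos': array([ 0.147563  , -0.52932189,  0.22930848]), 'ee_rot': array([-3.13938990e+00, -2.06657361e-04,  2.71808518e-01]), 'wrist_force': array([ 0.05387534,  0.01016626, -0.14271822]), 'wrist_torque': array([-0.03243445,  0.03217563, -0.01163059]), 'finger_force': 0.0, 'width': 0.09414374916474254}
top {'vertical_fov': 45.281824113923335, 'cx': 259.41591780046934, 'cy': 194.2641021834168, 'R': array([[-0.02428441, -0.99953134, -0.01863804],
       [-0.97977136,  0.02750052, -0.19822162],
       [ 0.19864128,  0.01344732, -0.97998001]]), 't': array([-7.49674066e-04,  5.81112894e-01,  9.53952190e-01])}
side {'vertical_fov': 42.40858078242705, 'cx': 253.79290478526937, 'cy': 188.30717044374816, 'R': array([[-0.97312847, -0.23002372,  0.01049091],
       [-0.13905871,  0.55076054, -0.82299788],
       [ 0.18353105, -0.80234152, -0.56794757]]), 't': array([0.55996853, 0.1312664 , 1.09456066])}
```

View pics/top0.png

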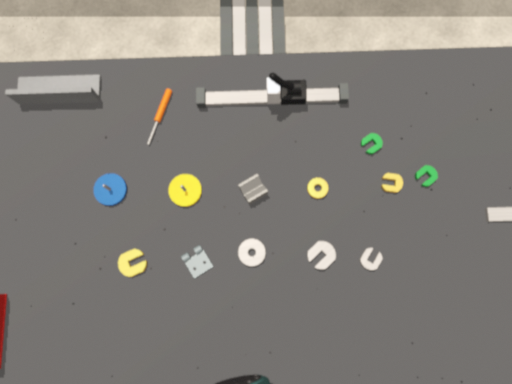

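View pics/side0.png

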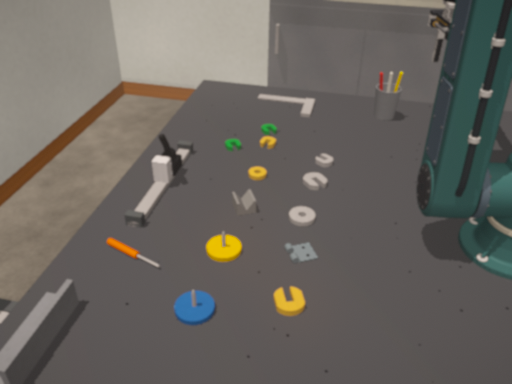

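```bash
cat > h.py <<'E'
import numpy as np, cv2
from bench import sensors, optics
def ray(m,px):
    f=192/np.tan(np.radians(m["vertical_fov"]/2)); px=np.atleast_2d(px).astype(float)
    d=np.c_[(px[:,0]-m["cx"])/f,(px[:,1]-m["cy"])/f,np.ones(len(px))]@m["R"]
    return -m["R"].T@m["t"], d/np.linalg.norm(d,axis=1)[:,None]
def plane(m,px,z):
    o,d=ray(m,px); return (o+d*((z-o[2])/d[:,2])[:,None])
def proj(m,X):
    f=192/np.tan(np.radians(m["vertical_fov"]/2)); c=m["R"]@np.asarray(X)+m["t"]
    return np.array([m["cx"]+f*c[0]/c[2],m["cy"]+f*c[1]/c[2]])
def cross(rays):   # least squares meeting point of [(o,d)..]; returns point, rms
    P=[np.eye(3)-np.outer(d,d) for o,d in rays]
    x=np.linalg.solve(sum(P),sum(p@o for p,(o,d) in zip(P,rays)))
    return x,np.sqrt(np.mean([np.sum((p@(x-o))**2) for p,(o,d) in zip(P,rays)]))
def masks(im):
    hsv=cv2.cvtColor(im,cv2.COLOR_RGB2HSV); H,S,V=cv2.split(hsv); u=np.uint8
    return dict(brass=((H>15)&(H<35)&(S>110)&(V>110)).astype(u)*255,
      blue=((H>95)&(H<125)&(S>120)&(V>80)).astype(u)*255, steel=((S<50)&(V>140)).astype(u)*255)
def blobs(im,amin=80):
    out=[]
    for k,M in masks(im).items():
        for c in cv2.findContours(M,cv2.RETR_EXTERNAL,cv2.CHAIN_APPROX_NONE)[0]:
            if cv2.contourArea(c)>amin: out.append((k,c[:,0,:]))
    return out
E
python3 - <<'E'
from h import *
for n in ("top","side"):
    im=cv2.imread(f"pics/{n}0.png")[:,:,::-1].copy(); m=optics.camera_model(n)
    for k,c in blobs(im):
        p=plane(m,c,.014)[:,:2].astype(np.float32)*1000
        (e,r)=cv2.minEnclosingCircle(p)
        if r>60: continue
        M=cv2.moments(p); g=np.array([M['m10'],M['m01']])/M['m00']; d=np.array(e)-g
        print(n,k,np.mean(c,0).round(),"circ",np.round(e),round(r,1),"open dir deg",round(np.degrees(np.arctan2(d[1],d[0]))),round(np.hypot(*d),1))
E
```

```text
top brass [133. 263.] circ [443. 273.] 32.2 open dir deg -52 4.2
top brass [316. 188.] circ [ 601. -149.] 24.3 open dir deg 57 1.6
top brass [185. 190.] circ [605. 157.] 39.8 open dir deg -38 0.1
top brass [391. 183.] circ [ 610. -319.] 25.6 open dir deg 69 3.6
top blue [110. 189.] circ [612. 331.] 38.3 open dir deg -31 0.5
top steel [371. 258.] circ [ 437. -260.] 25.9 open dir deg -33 2.5
top steel [196. 261.] circ [440. 129.] 37.2 open dir deg 57 2.0
top steel [321. 255.] circ [ 449. -150.] 33.4 open dir deg 126 2.7
top steel [251. 252.] circ [459.   6.] 32.5 open dir deg -49 0.1
top steel [499. 213.] circ [ 532. -556.] 31.6 open dir deg -37 1.2
top steel [252. 187.] circ [608.  -0.] 34.5 open dir deg -27 1.3
top steel [322.  94.] circ [ 830. -172.] 41.5 open dir deg 162 1.0
side brass [289. 300.] circ [441. 280.] 38.2 open dir deg -56 2.5
side brass [122. 246.] circ [816. 217.] 42.0 open dir deg 52 1.7
side brass [223. 247.] circ [604. 166.] 45.8 open dir deg -55 1.1
side brass [257. 173.] circ [ 601. -140.] 35.0 open dir deg 60 0.9
side brass [267. 142.] circ [ 606. -311.] 36.8 open dir deg 115 3.2
side blue [194. 306.] circ [610. 339.] 41.2 open dir deg -63 1.9
side steel [302. 252.] circ [436. 136.] 28.9 open dir deg -37 2.8
side steel [302. 214.] circ [458.   8.] 33.7 open dir deg 139 0.6
side steel [248. 199.] circ [595. -21.] 38.0 open dir deg 147 0.7
side steel [315. 179.] circ [ 449. -149.] 34.6 open dir deg 126 3.2
side steel [324. 158.] circ [ 439. -259.] 28.0 open dir deg -29 4.1
```

```bash
python3 - <<'E'
from h import *
from scipy.spatial.transform import Rotation as Ro
s=sensors.get_obs(); m=optics.camera_model("wrist"); R=Ro.from_euler('xyz',s["ee_rot"]).as_matrix()
o=-m["R"].T@m["t"]; print(m["vertical_fov"],m["cx"],m["cy"],"cam in tool",R.T@(o-s["tool_pos"]),"axes in tool\n",(R.T@m["R"].T).round(3))
print(R.round(3))
E
```

```text
59.167353661307764 253.9761784284228 193.27862953265378 cam in tool [ 0.08057129  0.00131888 -0.15558825] axes in tool
 [[-0.    -0.96  -0.28 ]
 [ 1.    -0.    -0.001]
 [ 0.001 -0.28   0.96 ]]
[[ 0.963  0.269 -0.   ]
 [ 0.269 -0.963  0.002]
 [ 0.    -0.002 -1.   ]]
```

Request:
{"name": "send_rows", "arguments": {
  "rows": [
    [19,24,-2,0,0,0.12],
    [19,24,-2,0,0,0.12],
    [19,24,-2,0,0,0.12],
    [19,24,-2,0,0,0.12],
    [19,24,-2,0,0,0.12],
    [19,24,-2,0,0,0.12],
    [19,24,-2,0,0,0.12],
    [19,24,-2,0,0,0.12]
  ],
  "grip": 80
}}

```text
time: 0.77
tool_pos: [0.3001, -0.3363, 0.2139]
ee_rot: [-3.141, -0.001, 1.237]
wrist_force: [0.3, -0.1, -1.0]
width: 0.08
finger_force: 0.0
```

Request:
{"name": "send_rows", "arguments": {
  "rows": [
    [19,24,-2,0,0,0.12],
    [19,24,-2,0,0,0.12],
    [19,24,-2,0,0,0.12],
    [19,24,-2,0,0,0.12],
    [19,24,-2,0,0,0.12],
    [19,24,-2,0,0,0.12],
    [19,24,-2,0,0,0.12],
    [19,24,-2,0,0,0.12]
  ]
}}

```text
time: 1.43
tool_pos: [0.4521, -0.1443, 0.198]
ee_rot: [-3.141, -0.001, 2.198]
wrist_force: [0.1, 0.2, -0.5]
width: 0.08
finger_force: 0.0
```

Request:
{"name": "send_rows", "arguments": {
  "rows": [
    [0,0,0,0,0,0],
    [0,0,0,0,0,0],
    [0,0,0,0,0,0]
  ]
}}

```text
time: 1.68
tool_pos: [0.4512, -0.146, 0.1981]
ee_rot: [-3.141, -0.0, 2.191]
wrist_force: [0.2, 0.5, -0.1]
width: 0.0801
finger_force: 0.0
```

```bash
cat > look.py <<'E'
import sys,pickle
from h import *
n=sys.argv[1]
s=sensors.get_obs(); m=optics.camera_model("wrist"); im=optics.snapshot("wrist")
cv2.imwrite(f"pics/{n}.png",im[:,:,::-1]); pickle.dump((s,m),open(f"pics/{n}.pkl","wb"))
print("t",s["time"],"tcp",(s["tool_pos"]*1000).round(1),"rpy",s["ee_rot"].round(4),"w",s["width"])
for k,c in blobs(im,300):
    p=plane(m,c,.014)[:,:2].astype(np.float32)*1000
    e,r=cv2.minEnclosingCircle(p)
    if r<60: print(k,c.mean(0).round(),"circ",np.round(e,1),round(r,1))
E
python3 look.py w1
```

```text
t 1.6833 tcp [ 451.2 -146.   198.1] rpy [-3.1406e+00 -5.0000e-04  2.1909e+00] w 0.08014816186467409
brass [277. 368.] circ [ 609.5 -322.3] 24.6
brass [371. 250.] circ [ 599.8 -145.5] 26.0
steel [194. 248.] circ [ 442.4 -252.9] 21.7
steel [250. 178.] circ [ 447.4 -151.5] 31.5
steel [456. 147.] circ [598.1  -5.1] 27.1
steel [355.  51.] circ [457.4   4.9] 31.0
```

View pics/w1.png

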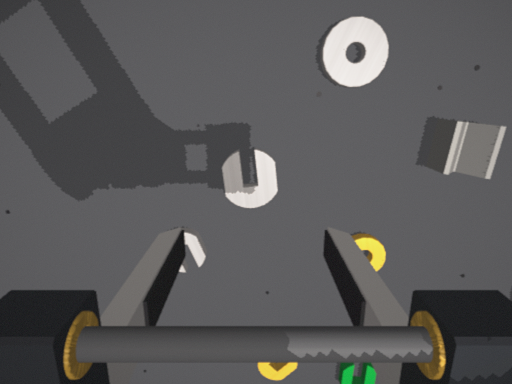

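```bash
cat >> h.py <<'E'
def disc(m,c,z=.014):
    "contour px -> centre(mm), radius, minAreaRect sizes, slot direction deg (hull minus outline) and flats angle"
    p=plane(m,c,z)[:,:2].astype(np.float32)*1000
    e,r=cv2.minEnclosingCircle(p); e=np.array(e); S=8
    q=((p-e)*S+400).astype(np.int32); A=np.zeros((800,800),np.uint8); B=A.copy()
    cv2.fillPoly(A,[q],255); cv2.fillPoly(B,[cv2.convexHull(q)],255)
    D=cv2.morphologyEx(B&~A,cv2.MORPH_OPEN,np.ones((33,33),np.uint8))
    cs=cv2.findContours(D,cv2.RETR_EXTERNAL,cv2.CHAIN_APPROX_NONE)[0]
    out=dict(e=e.round(1),r=round(r,1),rect=[np.round(x,1) for x in cv2.minAreaRect(p)])
    if cs:
        c=max(cs,key=cv2.contourArea); g=c[:,0,:].mean(0)-400; rc=cv2.minAreaRect(c)
        out.update(slot=np.degrees(np.arctan2(g[1],g[0])).round(1),slotrect=[np.round(np.array(rc[1])/S,1),round(rc[2],1)])
    return out
def pick(im,kind,m,near,z=.014):
    b=[c for k,c in blobs(im,60) if k==kind]
    return min(b,key=lambda c:np.hypot(*(np.array(cv2.minEnclosingCircle((plane(m,c,z)[:,:2]*1000).astype(np.float32))[0])-near)))
def height(views,kind,near):
    rs=[]
    for im,m in views:
        d=disc(m,pick(im,kind,m,near)); o,v=ray(m,proj(m,[*(d["e"]/1000),.014])); rs.append((o,v[0]))
    x,r=cross(rs); return (x*1000).round(1),round(r*1000,1)
E
cat > look2.py <<'E'
import sys,pickle
from h import *
n,kind,x,y=sys.argv[1],sys.argv[2],float(sys.argv[3]),float(sys.argv[4]); z=float(sys.argv[5])/1000 if len(sys.argv)>5 else .014
s=sensors.get_obs(); m=optics.camera_model("wrist"); im=optics.snapshot("wrist")
cv2.imwrite(f"pics/{n}.png",im[:,:,::-1])
d=disc(m,pick(im,kind,m,[x,y],z),z); print(d)
print("t",s["time"],"tcp",(s["tool_pos"]*1000).round(1),"yaw",np.degrees(s["ee_rot"][2]).round(1),"rp",s["ee_rot"][:2].round(4))
if z==.014:
    t=[(cv2.imread(f"pics/{k}0.png")[:,:,::-1].copy(),optics.camera_model(k)) for k in ("top","side")]
    print("cross wrist+top",height([(im,m),t[0]],kind,[x,y]),"wrist+side",height([(im,m),t[1]],kind,[x,y]))
d0=np.round(d["e"]-s["tool_pos"][:2]*1000,1); print("dxy",d0,"dyaw rad(slot line)",np.radians((d.get("slot",0)-np.degrees(s["ee_rot"][2])+90)%180-90).round(3))
E
python3 look2.py w2 steel 447 -151
```

```text
{'e': array([ 447.3, -151.5]), 'r': 31.6, 'rect': [array([ 448.2, -151.9]), array([54.6, 61.3]), np.float64(41.6)], 'slot': np.float64(134.4), 'slotrect': [array([17.8, 39. ]), 41.7]}
t 1.7333 tcp [ 451.1 -146.5  198.3] yaw 125.5 rp [-3.1409e+00 -2.0000e-04]
cross wrist+top (array([ 448. , -150.2,   16.7]), np.float64(1.3)) wrist+side (array([ 448.2, -151.9,   12. ]), np.float64(0.6))
dxy [-3.8 -5. ] dyaw rad(slot line) 0.156
```

Request:
{"name": "send_rows", "arguments": {
  "rows": [
    [-3.5,-5,-30,0,0,0.108],
    [0,0,-30,0,0,0],
    [0,0,-30,0,0,0],
    [0,0,-30,0,0,0],
    [0,0,-25,0,0,0],
    [0,0,-15,0,0,0],
    [0,0,-5,0,0,0],
    [0,0,0,0,0,0]
  ],
  "grip": 74
}}

```text
time: 2.45
tool_pos: [0.4467, -0.1513, 0.0322]
ee_rot: [-3.14, -0.003, 2.298]
wrist_force: [0.0, 0.1, 0.1]
width: 0.074
finger_force: 0.0
```

```bash
python3 look.py w3
```

```text
t 2.45 tcp [ 446.7 -151.3   32.2] rpy [-3.1403e+00 -2.8000e-03  2.2976e+00] w 0.07402529636327795
brass [423. 352.] circ [ 567.9 -135.2] 23.7
steel [258. 245.] circ [ 447.9 -151.9] 31.4
steel [477.  43.] circ [457.  -5.] 28.7
```

View pics/w3.png

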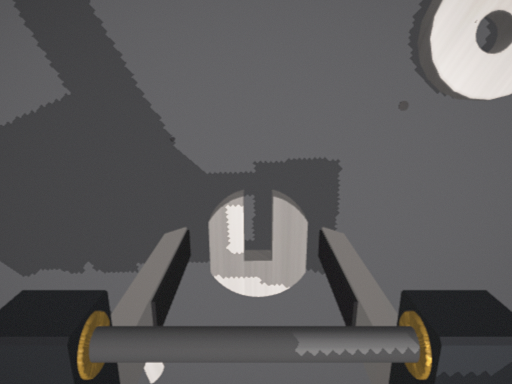

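Request:
{"name": "send_rows", "arguments": {
  "rows": [
    [1,-0.5,-4,0,0,0],
    [0,0,0,0,0,0]
  ]
}}

```text
time: 2.67
tool_pos: [0.45, -0.1521, 0.0306]
ee_rot: [3.141, 0.002, 2.299]
wrist_force: [1.2, -0.4, -0.4]
width: 0.0743
finger_force: 0.0
```

Request:
{"name": "send_rows", "arguments": {
  "rows": [
    [0,0,0,0,0,0],
    [0,0,0,0,0,0],
    [0,0,0,0,0,0],
    [0,0,0,0,0,0],
    [0,0,0,0,0,0],
    [0,0,0,0,0,0]
  ],
  "grip": 30
}}

```text
time: 3.17
tool_pos: [0.4495, -0.1514, 0.03]
ee_rot: [3.141, 0.001, 2.3]
wrist_force: [-0.4, 0.6, 2.9]
width: 0.0536
finger_force: 30.0
```

Request:
{"name": "send_rows", "arguments": {
  "rows": [
    [0,0,10,0,0,0],
    [0,0,25,0,0,0],
    [0,0,35,0,0,0],
    [10,20,30,0,0,0],
    [15,30,20,0,0,0],
    [15,30,0,0,0,0],
    [17,34,0,0,0,0],
    [17,34,0,0,0,0]
  ]
}}

```text
time: 3.83
tool_pos: [0.5234, -0.002, 0.1502]
ee_rot: [3.141, 0.001, 2.299]
wrist_force: [0.1, -0.9, -2.8]
width: 0.0534
finger_force: 30.0
```

Request:
{"name": "send_rows", "arguments": {
  "rows": [
    [17,34,0,0,0,0],
    [17,34,0,0,0,0],
    [17,34,0,0,0,0],
    [17,34,0,0,0,0],
    [17,34,0,0,0,0],
    [17,34,0,0,0,0],
    [17,34,0,0,0,0],
    [17,34,0,0,0,0]
  ]
}}

```text
time: 4.5
tool_pos: [0.659, 0.2703, 0.1487]
ee_rot: [-3.14, -0.001, 2.3]
wrist_force: [1.0, -0.9, -2.3]
width: 0.0536
finger_force: 30.0
```

Request:
{"name": "send_rows", "arguments": {
  "rows": [
    [0,30,0,0,0,0],
    [0,20,0,0,0,0],
    [0,0,0,0,0,0],
    [0,0,0,0,0,0],
    [0,0,0,0,0,0]
  ]
}}

```text
time: 4.92
tool_pos: [0.6588, 0.318, 0.1488]
ee_rot: [-3.14, 0.0, 2.3]
wrist_force: [0.9, -0.2, -2.7]
width: 0.0538
finger_force: 30.0
```

```bash
python3 look.py w4
```

```text
t 4.9167 tcp [658.8 318.  148.8] rpy [-3.1396e+00  2.0000e-04  2.2996e+00] w 0.05381634666589429
brass [104. 267.] circ [603.3 161.4] 40.9
brass [24. 57.] circ [444.  276.1] 33.1
blue [226. 140.] circ [611.6 332.3] 37.7
steel [488. 281.] circ [884.3 399.7] 33.1
```

View pics/w4.png

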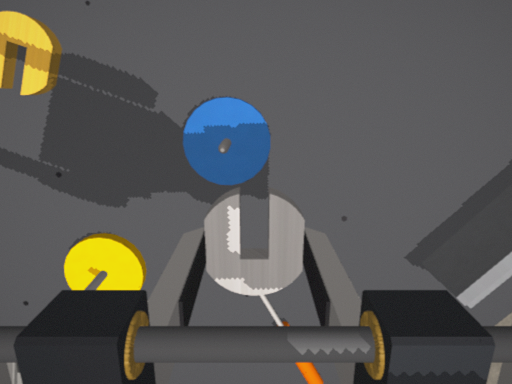

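```bash
python3 - <<'E'
from h import *; import pickle
s,m=pickle.load(open("pics/w4.pkl","rb")); im=cv2.imread("pics/w4.png")[:,:,::-1].copy()
t=[(cv2.imread(f"pics/{k}0.png")[:,:,::-1].copy(),optics.camera_model(k)) for k in ("top","side")]
for z in (.012,): 
    for n,(i,mm) in dict(w=(im,m),top=t[0],side=t[1]).items(): print(n,disc(mm,pick(i,"blue",mm,[612,333],z),z))
o=[]
for i,mm in [(im,m)]+t:
    d=disc(mm,pick(i,"blue",mm,[612,333],.012),.012); a,b=ray(mm,proj(mm,[*d["e"]/1000,.012])); o.append((a,b[0]))
print("base cross",cross(o), cross(o[:2]))
print("stem top@52 wrist px(223,147):",plane(m,[[223,147]],.052)*1000)
zt=s["tool_pos"][2]-.030+.014
print("held: slot end px(255,258), mouth edges(240,195),(270,195), sides (204,240),(305,240)",(plane(m,[[255,258],[240,195],[270,195],[205,240],[305,240]],zt)*1000).round(1))
g=cv2.cvtColor(im,cv2.COLOR_RGB2GRAY); print(g[215,195:315:2],g[240:266,255])
E
```

```text
w {'e': array([611.6, 332. ]), 'r': 38.0, 'rect': [array([611.4, 331.9]), array([74.5, 74.7]), np.float64(41.8)]}
top {'e': array([612.5, 331.2]), 'r': 38.3, 'rect': [array([612.2, 331.6]), array([75.9, 72.4]), np.float64(45.2)]}
side {'e': array([610.7, 337.6]), 'r': 41.3, 'rect': [array([610.4, 338.3]), array([75.1, 81. ]), np.float64(22.5)], 'slot': np.float64(-67.1), 'slotrect': [array([13.1, 40.3]), 19.5]}
base cross (array([0.61263413, 0.33233701, 0.00697807]), np.float64(0.0011380986706848745)) (array([0.61214421, 0.33166426, 0.01121054]), np.float64(0.0005634061867162528))
stem top@52 wrist px(223,147): [[611.11767128 333.8795631   52.        ]]
held: slot end px(255,258), mouth edges(240,195),(270,195), sides (204,240),(305,240) [[662.4 312.3 132.8]
 [632.  334.4 132.8]
 [643.8 345.  132.8]
 [634.6 302.1 132.8]
 [675.6 338.8 132.8]]
[ 94  97  97  96  95  94 139 156 154 156 156 153 151 153 150 152 153 207
 223 223 222 225 181  93  96  94  95  98  96  95  95  95  95  95  96  96
  92 129 160 158 157 154 152 152 151 150 151 153 154 155 155 152 154 129
  93  95  96  95  94  95] [ 94  94  95  95  96  95  94  95  92  90  89  94  92  93  93  91  93  92
 101 129 149 151 150 150 149 151]
```

Request:
{"name": "send_rows", "arguments": {
  "rows": [
    [-23,7,0,0,0,0],
    [-22,7,-10,0,0,0],
    [0,0,-25,0,0,0],
    [0,0,-20,0,0,0],
    [0,0,-10,0,0,0],
    [0,0,-10,0,0,0],
    [0,0,0,0,0,0],
    [0,0,0,0,0,0]
  ]
}}

```text
time: 5.63
tool_pos: [0.6145, 0.332, 0.0746]
ee_rot: [-3.141, -0.0, 2.299]
wrist_force: [0.3, -0.0, -2.6]
width: 0.0536
finger_force: 30.0
```

```bash
python3 look.py w5
```

```text
t 5.6333 tcp [614.5 332.   74.6] rpy [-3.1415 -0.      2.2987] w 0.053553604433362885
brass [378. 352.] circ [753.6 314.8] 29.1
brass [ 14. 109.] circ [448.1 279. ] 30.6
blue [253. 202.] circ [610.3 333.5] 37.6
steel [254. 243.] circ [626.6 315.9] 39.5
```

View pics/w5.png

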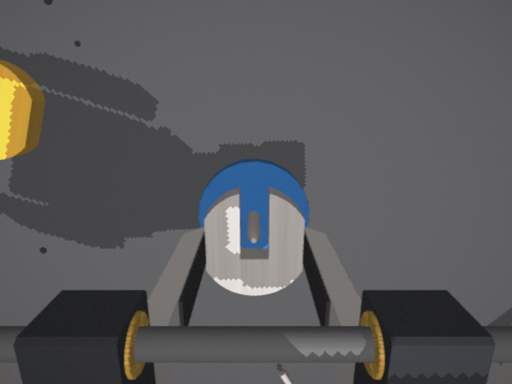

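Request:
{"name": "send_rows", "arguments": {
  "rows": [
    [0,0,-10,0,0,0],
    [0,0,-10,0,0,0],
    [0,0,-8,0,0,0],
    [0,0,-3,0,0,0],
    [0,0,0,0,0,0],
    [0,0,-1,0,0,0],
    [0,0,0,0,0,0]
  ]
}}

```text
time: 6.27
tool_pos: [0.6142, 0.3327, 0.0422]
ee_rot: [3.142, 0.0, 2.3]
wrist_force: [0.3, 0.7, -2.6]
width: 0.0536
finger_force: 30.0
```

Request:
{"name": "send_rows", "arguments": {
  "rows": [
    [0,0,0,0,0,0],
    [0,0,0,0,0,0],
    [0,0,0,0,0,0],
    [0,0,0,0,0,0]
  ],
  "grip": 68
}}

```text
time: 6.6
tool_pos: [0.6146, 0.3329, 0.0433]
ee_rot: [3.14, 0.0, 2.3]
wrist_force: [0.6, 0.5, -0.2]
width: 0.0679
finger_force: 0.0
```

Request:
{"name": "send_rows", "arguments": {
  "rows": [
    [0,0,15,0,0,0],
    [0,0,35,0,0,0],
    [0,0,40,0,0,0],
    [-15,-5,35,0,0,0],
    [-30,-10,15,0,0,0],
    [-36,-12,10,0,0,0],
    [-36,-12,0,0,0,0],
    [-36,-12,0,0,0,0]
  ]
}}

```text
time: 7.27
tool_pos: [0.4603, 0.2814, 0.1943]
ee_rot: [3.138, 0.001, 2.3]
wrist_force: [-0.1, 0.2, 0.6]
width: 0.0681
finger_force: 0.0
```

Request:
{"name": "send_rows", "arguments": {
  "rows": [
    [-18,-8,0,0,0,0],
    [0,0,0,0,0,0],
    [0,0,0,0,0,0],
    [0,0,0,0,0,0]
  ],
  "grip": 76
}}

```text
time: 7.6
tool_pos: [0.4442, 0.274, 0.1931]
ee_rot: [3.14, 0.001, 2.3]
wrist_force: [0.1, -0.4, 0.2]
width: 0.0761
finger_force: 0.0
```

```bash
python3 look2.py w6 brass 443 274
```

```text
{'e': array([440.6, 274.3]), 'r': 32.1, 'rect': [array([440.5, 274.8]), array([55.1, 62.5]), np.float64(22.8)], 'slot': np.float64(-68.8), 'slotrect': [array([16.1, 38.5]), 23.1]}
t 7.6 tcp [444.2 274.  193.1] yaw 131.8 rp [3.1396e+00 7.0000e-04]
cross wrist+top (array([442. , 273.8,  10.5]), np.float64(0.8)) wrist+side (array([441.9, 272.9,   5.9]), np.float64(0.1))
dxy [-3.6  0.3] dyaw rad(slot line) -0.359
```

View pics/w6.png

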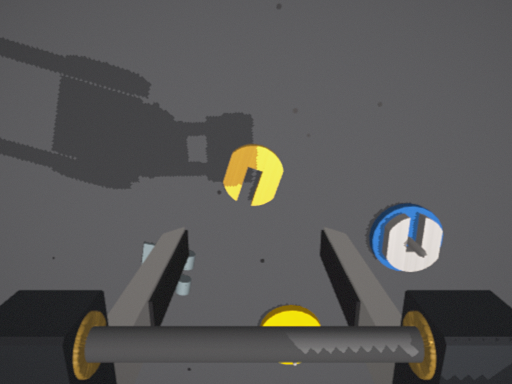

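Request:
{"name": "send_rows", "arguments": {
  "rows": [
    [-3,0,-30,0,0,-0.11],
    [0,0,-30,0,0,-0.11],
    [0,0,-30,0,0,-0.108],
    [0,0,-30,0,0,0],
    [0,0,-25,0,0,0],
    [0,0,-12,0,0,0],
    [0,0,-2,0,0,0],
    [0,0,0,0,0,0]
  ]
}}

```text
time: 8.32
tool_pos: [0.4406, 0.2737, 0.0329]
ee_rot: [-3.14, 0.0, 1.971]
wrist_force: [0.6, -0.2, -0.3]
width: 0.0757
finger_force: 0.0
```

```bash
python3 look2.py w7 brass 442 274
```

```text
{'e': array([440.3, 274.9]), 'r': 32.9, 'rect': [array([440.2, 275.3]), array([54.8, 64.4]), np.float64(23.0)], 'slot': np.float64(-67.4), 'slotrect': [array([15.9, 37.8]), 22.7]}
t 8.3167 tcp [440.6 273.7  32.9] yaw 113.0 rp [-3.1403  0.    ]
cross wrist+top (array([441.8, 273.7,  10.9]), np.float64(1.0)) wrist+side (array([442.3, 270.5,   3.3]), np.float64(0.0))
dxy [-0.3  1.2] dyaw rad(slot line) -0.006
```

Request:
{"name": "send_rows", "arguments": {
  "rows": [
    [0,0,-3,0,0,0],
    [0,0,0,0,0,0]
  ]
}}

```text
time: 8.53
tool_pos: [0.4414, 0.2742, 0.032]
ee_rot: [3.138, -0.0, 1.972]
wrist_force: [0.8, 0.4, -0.3]
width: 0.0758
finger_force: 0.0
```

Request:
{"name": "send_rows", "arguments": {
  "rows": [
    [0,0,0,0,0,0],
    [0,0,0,0,0,0],
    [0,0,0,0,0,0],
    [0,0,0,0,0,0],
    [0,0,0,0,0,0],
    [0,0,0,0,0,0]
  ],
  "grip": 30
}}

```text
time: 9.03
tool_pos: [0.4407, 0.274, 0.0311]
ee_rot: [3.14, -0.0, 1.972]
wrist_force: [1.7, -0.1, 2.3]
width: 0.0537
finger_force: 30.0
```

Request:
{"name": "send_rows", "arguments": {
  "rows": [
    [0,0,10,0,0,0],
    [0,0,25,0,0,0],
    [0,0,35,0,0,0],
    [0,0,30,0,0,0],
    [18,-15,20,0,0,0],
    [25,-22,0,0,0,0],
    [25,-22,0,0,0,0],
    [25,-22,0,0,0,0]
  ]
}}

```text
time: 9.7
tool_pos: [0.5334, 0.1919, 0.151]
ee_rot: [-3.141, -0.0, 1.973]
wrist_force: [-0.2, 0.4, -2.6]
width: 0.0536
finger_force: 30.0
```

Request:
{"name": "send_rows", "arguments": {
  "rows": [
    [25,-22,0,0,0,0],
    [25,-22,0,0,0,0],
    [25,-22,0,0,0,0],
    [15,-13,0,0,0,0],
    [0,0,0,0,0,0],
    [0,0,0,0,0,0],
    [0,0,0,0,0,0]
  ]
}}

```text
time: 10.28
tool_pos: [0.6221, 0.1141, 0.1497]
ee_rot: [-3.139, -0.001, 1.972]
wrist_force: [-0.1, -0.1, -3.0]
width: 0.054
finger_force: 30.0
```

```bash
python3 look2.py w8 brass 604 160 12; python3 - <<'E'
from h import *
im=cv2.imread("pics/w8.png")[:,:,::-1].copy(); M=masks(im)["brass"]
for r in (205,215,225,235): print(r,np.flatnonzero(np.diff((M[r]>0).astype(int))))
for c in (245,250,255,260,265): print(c,np.flatnonzero(np.diff((M[:,c]>0).astype(int))))
E
```

```text
{'e': array([604.9, 156.9]), 'r': 38.4, 'rect': [array([604.8, 157. ]), array([76.1, 75.2]), np.float64(23.0)]}
t 10.2833 tcp [622.1 114.1 149.7] yaw 113.0 rp [-3.1393e+00 -1.4000e-03]
dxy [-17.2  42.8] dyaw rad(slot line) 1.17
205 [213 292]
215 [206 301]
225 [203 303]
235 [204 240 267 303]
245 [ 92 178 187 233]
250 [ 91 179 186 233]
255 [ 90 133 145 179 186 233]
260 [ 90 134 145 179 186 233]
265 [ 91 179 187 233]
```

View pics/w8.png

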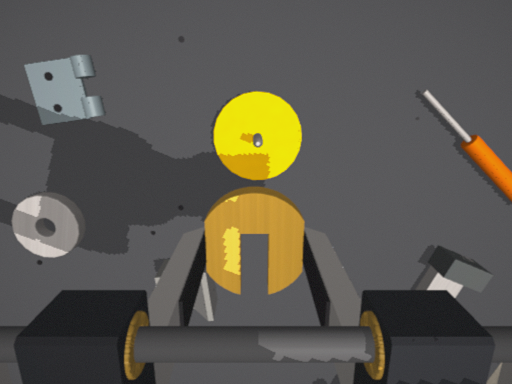

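```bash
cat > held.py <<'E'
# held.py pic endcol endrow zt(mm) stand_x stand_y sign : disc centre from slot end, and shift to the stand
import sys; from h import *
c,r,zt,X,Y,sg=map(float,sys.argv[1:7]); s=sensors.get_obs(); m=optics.camera_model("wrist"); y=s["ee_rot"][2]
e=plane(m,[[c,r]],zt/1000)[0,:2]*1000+sg*8*np.array([np.cos(y),np.sin(y)])
print("centre",e.round(1),"rel tcp",(e-s["tool_pos"][:2]*1000).round(1),"shift",(np.array([X,Y])-e).round(1))
E
python3 held.py 254 233.5 132.7 604.9 156.9 -1
python3 - <<'E'
from h import *
k="side";i=cv2.imread("pics/side0.png")[:,:,::-1].copy();mm=optics.camera_model(k);o=[]
w=(cv2.imread("pics/w8.png")[:,:,::-1].copy(),optics.camera_model("wrist")); t=(cv2.imread("pics/top0.png")[:,:,::-1].copy(),optics.camera_model("top"))
for i,mm in (w,t):
    d=disc(mm,pick(i,"brass",mm,[605,157],.012),.012);print(d["e"],d["r"]);a,b=ray(mm,proj(mm,[*d["e"]/1000,.012])); o.append((a,b[0]))
print(cross(o), plane(w[1],[[257.5,145]],.052)*1000)
E
```

```text
centre [621.1 113.1] rel tcp [-0.9 -1.3] shift [-16.2  43.8]
[605.  157.3] 38.4
[605.8 157.3] 39.9
(array([0.60523501, 0.15724975, 0.0132033 ]), np.float64(0.00034397485986329925)) [[605.6178335  155.91440147  52.        ]]
```

Request:
{"name": "send_rows", "arguments": {
  "rows": [
    [-8,22,0,0,0,0],
    [-8,22,-10,0,0,0],
    [0,0,-25,0,0,0],
    [0,0,-20,0,0,0],
    [0,0,-10,0,0,0],
    [0,0,-5,0,0,0],
    [0,0,-5,0,0,0],
    [0,0,0,0,0,0]
  ]
}}

```text
time: 11.0
tool_pos: [0.6069, 0.1578, 0.0754]
ee_rot: [-3.141, -0.0, 1.972]
wrist_force: [-0.2, 0.1, -3.6]
width: 0.0537
finger_force: 30.0
```

Request:
{"name": "send_rows", "arguments": {
  "rows": [
    [0,0,0,0,0,0]
  ]
}}

```text
time: 11.08
tool_pos: [0.6077, 0.1577, 0.0766]
ee_rot: [3.14, 0.0, 1.972]
wrist_force: [0.7, -0.5, -2.5]
width: 0.0532
finger_force: 30.0
```

Request:
{"name": "send_rows", "arguments": {
  "rows": [
    [-1,0,-10,0,0,0],
    [0,0,-10,0,0,0],
    [0,0,-8,0,0,0],
    [0,0,-3,0,0,0],
    [0,0,0,0,0,0],
    [0,0,-1,0,0,0],
    [0,0,0,0,0,0]
  ]
}}

```text
time: 11.67
tool_pos: [0.6062, 0.1577, 0.0432]
ee_rot: [3.142, 0.0, 1.972]
wrist_force: [-0.7, 1.2, -2.9]
width: 0.0533
finger_force: 30.0
```

Request:
{"name": "send_rows", "arguments": {
  "rows": [
    [0,0,0,0,0,0],
    [0,0,0,0,0,0],
    [0,0,0,0,0,0],
    [0,0,0,0,0,0]
  ],
  "grip": 68
}}

```text
time: 12.0
tool_pos: [0.6067, 0.1578, 0.0443]
ee_rot: [3.14, 0.0, 1.972]
wrist_force: [-0.4, 0.2, 0.1]
width: 0.0679
finger_force: 0.0
```

Request:
{"name": "send_rows", "arguments": {
  "rows": [
    [0,0,15,0,0,0],
    [0,0,35,0,0,0],
    [0,0,40,0,0,0],
    [0,-10,35,0,0,0],
    [0,-30,20,0,0,-0.06],
    [0,-38,0,0,0,-0.06],
    [0,-40,0,0,0,-0.06],
    [0,-40,0,0,0,-0.06]
  ]
}}

```text
time: 12.67
tool_pos: [0.6064, -0.0015, 0.1901]
ee_rot: [3.139, 0.001, 1.73]
wrist_force: [1.0, 0.0, 0.4]
width: 0.0679
finger_force: 0.0
```

Request:
{"name": "send_rows", "arguments": {
  "rows": [
    [0,-40,0,0,0,-0.06],
    [0,-40,0,0,0,-0.06],
    [0,-40,0,0,0,-0.06],
    [0,-40,0,0,0,-0.06],
    [0,-40,0,0,0,-0.06],
    [0,-40,0,0,0,-0.06],
    [0,-40,0,0,0,-0.06],
    [0,-38,0,0,0,0]
  ]
}}

```text
time: 13.33
tool_pos: [0.6059, -0.3206, 0.189]
ee_rot: [3.14, 0.0, 1.309]
wrist_force: [0.9, -0.2, 0.2]
width: 0.0682
finger_force: 0.0
```

Request:
{"name": "send_rows", "arguments": {
  "rows": [
    [0,-38,0,0,0,0],
    [0,0,0,0,0,0],
    [0,0,0,0,0,0],
    [0,0,0,0,0,0]
  ],
  "grip": 60
}}

```text
time: 13.67
tool_pos: [0.6062, -0.3561, 0.1885]
ee_rot: [3.142, -0.001, 1.312]
wrist_force: [0.7, 1.0, -0.3]
width: 0.06
finger_force: 0.0
```

```bash
python3 look2.py w9 brass 610 -320
```

```text
{'e': array([ 608.6, -321.3]), 'r': 24.7, 'rect': [array([ 608.5, -322.1]), array([47. , 42.1]), np.float64(80.2)], 'slot': np.float64(79.8), 'slotrect': [array([29.4, 15.9]), 80.2]}
t 13.6667 tcp [ 606.2 -356.1  188.5] yaw 75.1 rp [ 3.1415e+00 -8.0000e-04]
cross wrist+top (array([ 609.2, -320.2,   12.6]), np.float64(1.4)) wrist+side (array([ 608.4, -322.1,    7.9]), np.float64(0.1))
dxy [ 2.4 34.8] dyaw rad(slot line) 0.081
```

View pics/w9.png

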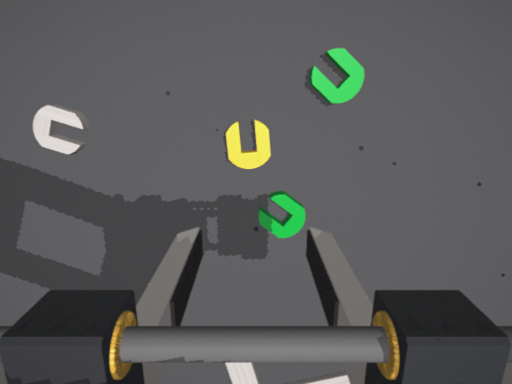

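Request:
{"name": "send_rows", "arguments": {
  "rows": [
    [1,17,-10,0,0,0.088],
    [1.5,17.5,-30,0,0,0],
    [0,0,-30,0,0,0],
    [0,0,-30,0,0,0],
    [0,0,-30,0,0,0],
    [0,0,-18,0,0,0],
    [0,0,-8,0,0,0],
    [0,0,0,0,0,0]
  ]
}}

```text
time: 14.38
tool_pos: [0.6077, -0.3193, 0.0301]
ee_rot: [-3.137, -0.002, 1.402]
wrist_force: [-0.7, -0.0, 0.0]
width: 0.06
finger_force: 0.0
```

```bash
python3 look2.py w10 brass 608 -321
```

```text
{'e': array([ 609.2, -320.2]), 'r': 26.2, 'rect': [array([ 609. , -320.8]), array([50.8, 41.9]), np.float64(80.4)], 'slot': np.float64(80.4), 'slotrect': [array([28.8, 16. ]), 81.1]}
t 14.3833 tcp [ 607.7 -319.3   30.1] yaw 80.3 rp [-3.1373e+00 -2.0000e-03]
cross wrist+top (array([ 609.1, -318.3,   17.1]), np.float64(0.6)) wrist+side (array([ 608.7, -323.4,    7.1]), np.float64(0.0))
dxy [ 1.5 -0.9] dyaw rad(slot line) 0.001
```

Request:
{"name": "send_rows", "arguments": {
  "rows": [
    [1,-0.5,-0.5,0,0,0],
    [0,0,0,0,0,0],
    [0,0,0,0,0,0],
    [0,0,0,0,0,0],
    [0,0,0,0,0,0],
    [0,0,0,0,0,0],
    [0,0,0,0,0,0]
  ],
  "grip": 20
}}

```text
time: 15.02
tool_pos: [0.6105, -0.3229, 0.0342]
ee_rot: [3.139, 0.001, 1.4]
wrist_force: [-0.9, -0.0, 5.3]
width: 0.0402
finger_force: 30.0
```

Request:
{"name": "send_rows", "arguments": {
  "rows": [
    [0,0,10,0,0,0],
    [0,0,25,0,0,0],
    [0,0,35,0,0,0],
    [0,10,30,0,0,0],
    [-3,30,20,0,0,-0.1],
    [-4,38,0,0,0,-0.1],
    [-4,38,0,0,0,-0.1],
    [-4,38,0,0,0,-0.1]
  ]
}}

```text
time: 15.68
tool_pos: [0.5942, -0.1672, 0.1525]
ee_rot: [3.141, -0.0, 0.994]
wrist_force: [1.2, 0.3, -2.0]
width: 0.0403
finger_force: 30.0
```

Request:
{"name": "send_rows", "arguments": {
  "rows": [
    [-4,38,0,0,0,-0.1],
    [-4,38,0,0,0,-0.1],
    [-4,38,0,0,0,-0.1],
    [-4,38,0,0,0,-0.1],
    [-4,38,0,0,0,-0.1],
    [-4,38,0,0,0,-0.1],
    [-4,38,0,0,0,0],
    [-3,38,0,0,0,0]
  ]
}}

```text
time: 16.35
tool_pos: [0.5627, 0.1373, 0.1519]
ee_rot: [-3.142, 0.001, 0.399]
wrist_force: [0.9, 0.0, -2.1]
width: 0.0405
finger_force: 30.0
```

Request:
{"name": "send_rows", "arguments": {
  "rows": [
    [0,3,0,0,0,0],
    [0,0,0,0,0,0],
    [0,0,0,0,0,0],
    [0,0,0,0,0,0]
  ]
}}

```text
time: 16.68
tool_pos: [0.5637, 0.1374, 0.1518]
ee_rot: [3.141, 0.001, 0.398]
wrist_force: [0.3, -0.5, -1.7]
width: 0.0404
finger_force: 30.0
```

```bash
python3 look2.py w11 brass 605 157 12; python3 - <<'E'
from h import *
im=cv2.imread("pics/w11.png")[:,:,::-1].copy(); M=masks(im)["brass"]
for r in (225,235,245): print(r,np.flatnonzero(np.diff((M[r]>0).astype(int))))
g=im[:,:,0]
for c in (248,254,260): print(c,g[235:275,c])
E
```

```text
{'e': array([604.9, 156.9]), 'r': 38.4, 'rect': [array([604.8, 156.8]), array([75.7, 75.8]), np.float64(22.8)]}
t 16.6833 tcp [563.7 137.4 151.8] yaw 22.8 rp [3.141e+00 7.000e-04]
dxy [41.2 19.5] dyaw rad(slot line) -0.398
225 [216 240 267 291]
235 [217 240 267 290]
245 [217 290]
248 [ 63  64  63  63  63  64  62  61  78 116 140 139 139 144 144 141 140 141
 147 184 232 203 192 190 191 191 194 191 192 190 191 188 188 191 213 237
 237 235 219 194]
254 [ 62  64  64  64  64  63  63  63  79 116 139 141 141 142 143 143 141 140
 144 175 225 221 198 189 190 191 191 192 191 190 191 187 188 211 237 238
 237 231 198 194]
260 [ 64  64  63  64  62  63  64  63  79 116 141 140 141 144 144 141 141 134
 129 187 240 233 199 190 189 190 193 192 193 192 189 187 199 227 238 237
 237 238 234 217]
```

View pics/w11.png

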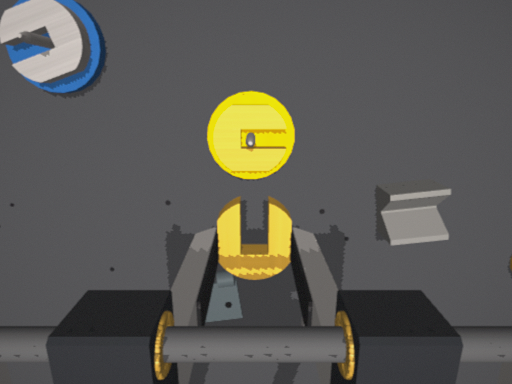

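```bash
python3 - <<'E'
from h import *
m=optics.camera_model("wrist")
for z in (.130,.134,.138):
    a,b=plane(m,[[217.5,235],[290.5,235]],z)*1000; c,d=plane(m,[[240.5,230],[267.5,230]],z)*1000
    print(z,np.linalg.norm(a-b),np.linalg.norm(c-d))
E
python3 held.py 254 254 134 605 157 1;python3 held.py 254 254 132 605 157 1
```

```text
0.13 41.37943581841093 15.236401757027664
0.134 40.44625445297901 14.892793249210168
0.138 39.51307308754713 14.549184741392788
centre [566.2 137. ] rel tcp [ 2.4 -0.2] shift [38.8 20. ]
centre [565.3 136.6] rel tcp [ 1.5 -0.5] shift [39.7 20.4]
```

Request:
{"name": "send_rows", "arguments": {
  "rows": [
    [20,10,0,0,0,0],
    [19.5,10,-10,0,0,0],
    [0,0,-25,0,0,0],
    [0,0,-20,0,0,0],
    [0,0,-10,0,0,0],
    [0,0,-5,0,0,0],
    [0,0,0,0,0,0],
    [0,0,0,0,0,0]
  ]
}}

```text
time: 17.4
tool_pos: [0.6037, 0.1581, 0.083]
ee_rot: [3.141, -0.001, 0.399]
wrist_force: [1.1, -0.3, -1.4]
width: 0.0406
finger_force: 30.0
```

```bash
python3 look.py w12
```

```text
t 17.4 tcp [603.7 158.1  83. ] rpy [ 3.1412e+00 -1.3000e-03  3.9880e-01] w 0.04057955611001601
brass [348. 350.] circ [528.7  45.2] 30.5
brass [255. 218.] circ [598.9 154.9] 46.2
blue [ 39. 102.] circ [613.2 327. ] 38.3
steel [462. 308.] circ [593.3 -19.6] 29.5
steel [464. 287.] circ [611.8 -11.4] 27.3
steel [ 16. 104.] circ [610.3 336. ] 30.8
```

View pics/w12.png

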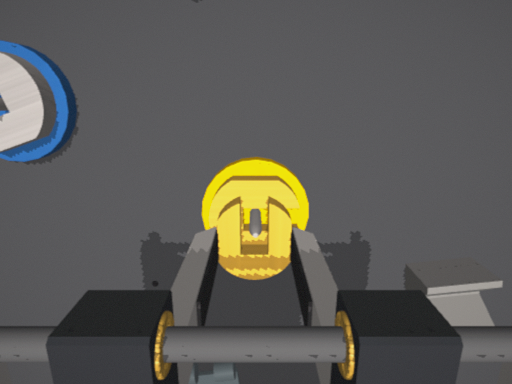

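Request:
{"name": "send_rows", "arguments": {
  "rows": [
    [0,0,-8,0,0,0],
    [0,0,-7,0,0,0],
    [0,0,-4,0,0,0],
    [0,0,-2,0,0,0],
    [0,0,-1,0,0,0],
    [0,0,0,0,0,0]
  ]
}}

```text
time: 17.95
tool_pos: [0.6032, 0.1588, 0.0603]
ee_rot: [3.141, -0.0, 0.4]
wrist_force: [-0.6, -0.3, -0.2]
width: 0.0402
finger_force: 30.0
```

Request:
{"name": "send_rows", "arguments": {
  "rows": [
    [0,0,-1,0,0,0],
    [0,0,0,0,0,0],
    [0,0,0,0,0,0]
  ]
}}

```text
time: 18.2
tool_pos: [0.6033, 0.1588, 0.0602]
ee_rot: [3.141, -0.001, 0.4]
wrist_force: [-3.3, -0.5, 5.3]
width: 0.0402
finger_force: 30.0
```

Request:
{"name": "send_rows", "arguments": {
  "rows": [
    [0,0,0,0,0,0],
    [0,0,0,0,0,0],
    [0,0,0,0,0,0],
    [0,0,0,0,0,0],
    [0,0,10,0,0,0],
    [0,0,30,0,0,0],
    [0,0,40,0,0,0],
    [0,0,35,0,0,0]
  ],
  "grip": 56
}}

```text
time: 18.87
tool_pos: [0.6029, 0.1586, 0.1757]
ee_rot: [-3.142, 0.001, 0.4]
wrist_force: [1.1, 0.4, 0.5]
width: 0.0559
finger_force: 0.0
```

Request:
{"name": "send_rows", "arguments": {
  "rows": [
    [-8,-20,15,0,0,0],
    [-13,-33,0,0,0,-0.1],
    [-15,-38,0,0,0,-0.1],
    [-15,-38,0,0,0,-0.1],
    [-15,-38,0,0,0,-0.1],
    [-15,-38,0,0,0,-0.1],
    [-15,-38,0,0,0,-0.1],
    [-15,-38,0,0,0,-0.1]
  ]
}}

```text
time: 19.53
tool_pos: [0.4913, -0.1239, 0.19]
ee_rot: [3.141, -0.002, -0.305]
wrist_force: [0.6, -0.0, -0.5]
width: 0.056
finger_force: 0.0
```

Request:
{"name": "send_rows", "arguments": {
  "rows": [
    [-15,-38,0,0,0,-0.1],
    [-15,-38,0,0,0,-0.1],
    [-13,-35,0,0,0,0],
    [-9,-24,0,0,0,0],
    [0,0,0,0,0,0],
    [0,0,0,0,0,0],
    [0,0,0,0,0,0]
  ],
  "grip": 60
}}

```text
time: 20.12
tool_pos: [0.4404, -0.2568, 0.1894]
ee_rot: [-3.141, -0.0, -0.5]
wrist_force: [-0.1, 0.6, 0.0]
width: 0.06
finger_force: 0.0
```

```bash
python3 look2.py w13 steel 440 -257
```

```text
{'e': array([ 435.8, -261. ]), 'r': 24.6, 'rect': [array([ 435.3, -260.8]), array([42.2, 45.9]), np.float64(57.5)], 'slot': np.float64(-34.8), 'slotrect': [array([16.9, 30.7]), 57.6]}
t 20.1167 tcp [ 440.4 -256.8  189.4] yaw -28.7 rp [-3.141e+00 -5.000e-04]
cross wrist+top (array([ 436.6, -260.4,   14.3]), np.float64(1.0)) wrist+side (array([ 437.2, -260.7,   13.7]), np.float64(1.5))
dxy [-4.6 -4.2] dyaw rad(slot line) -0.107
```

View pics/w13.png

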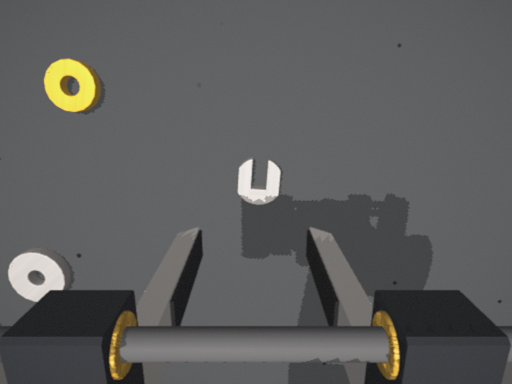

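Request:
{"name": "send_rows", "arguments": {
  "rows": [
    [-4.3,-4,-20,0,0,-0.066],
    [0,0,-30,0,0,0],
    [0,0,-30,0,0,0],
    [0,0,-30,0,0,0],
    [0,0,-25,0,0,0],
    [0,0,-15,0,0,0],
    [0,0,-6,0,0,0],
    [0,0,0,0,0,0]
  ]
}}

```text
time: 20.83
tool_pos: [0.4355, -0.2593, 0.0314]
ee_rot: [-3.141, 0.004, -0.564]
wrist_force: [-0.3, 0.5, -0.8]
width: 0.06
finger_force: 0.0
```

```bash
python3 look2.py w14 steel 436 -261
```

```text
{'e': array([ 435.7, -261. ]), 'r': 24.3, 'rect': [array([ 435.1, -260.8]), array([41.2, 46.4]), np.float64(57.4)], 'slot': np.float64(-33.7), 'slotrect': [array([17.2, 31.2]), 56.9]}
t 20.8333 tcp [ 435.5 -259.3   31.4] yaw -32.3 rp [-3.1412  0.0036]
cross wrist+top (array([ 436.6, -260.4,   14.4]), np.float64(1.0)) wrist+side (array([ 437.3, -260.7,   13.9]), np.float64(1.5))
dxy [ 0.2 -1.7] dyaw rad(slot line) -0.024
```

Request:
{"name": "send_rows", "arguments": {
  "rows": [
    [0,-1,-2,0,0,0],
    [0,0,0,0,0,0],
    [0,0,0,0,0,0],
    [0,0,0,0,0,0],
    [0,0,0,0,0,0],
    [0,0,0,0,0,0],
    [0,0,0,0,0,0]
  ],
  "grip": 20
}}

```text
time: 21.47
tool_pos: [0.4368, -0.2627, 0.0324]
ee_rot: [-3.141, -0.003, -0.566]
wrist_force: [1.2, 0.9, 6.3]
width: 0.0404
finger_force: 30.0
```

Request:
{"name": "send_rows", "arguments": {
  "rows": [
    [0,0,10,0,0,0],
    [0,0,25,0,0,0],
    [0,0,35,0,0,0],
    [2,10,30,0,0,0],
    [7,27,20,0,0,0.108],
    [9,36,0,0,0,0.108],
    [9.5,37.5,0,0,0,0.108],
    [9.5,37.5,0,0,0,0.108]
  ]
}}

```text
time: 22.13
tool_pos: [0.4726, -0.1134, 0.1516]
ee_rot: [3.141, -0.0, -0.131]
wrist_force: [0.9, -0.3, -1.8]
width: 0.0405
finger_force: 30.0
```

Request:
{"name": "send_rows", "arguments": {
  "rows": [
    [9.5,37.5,0,0,0,0.108],
    [9.5,37.5,0,0,0,0.108],
    [9.5,37.5,0,0,0,0.108],
    [9.5,37.5,0,0,0,0.108],
    [9.5,37.5,0,0,0,0.108],
    [9.5,37.5,0,0,0,0.108],
    [9.5,37.5,0,0,0,0.108],
    [9.5,37.5,0,0,0,0.108]
  ]
}}

```text
time: 22.8
tool_pos: [0.5485, 0.1872, 0.1507]
ee_rot: [3.141, 0.002, 0.735]
wrist_force: [0.8, -0.7, -0.4]
width: 0.0403
finger_force: 30.0
```

Request:
{"name": "send_rows", "arguments": {
  "rows": [
    [9.5,37.5,0,0,0,0],
    [9.5,37.5,0,0,0,0],
    [9.5,37.5,0,0,0,0],
    [0,0,0,0,0,0],
    [0,0,0,0,0,0],
    [0,0,0,0,0,0]
  ]
}}

```text
time: 23.3
tool_pos: [0.5769, 0.2975, 0.1502]
ee_rot: [3.141, 0.002, 0.73]
wrist_force: [-0.2, -0.8, -1.4]
width: 0.0405
finger_force: 30.0
```

```bash
python3 look2.py w15 blue 612 332 12; python3 - <<'E'
from h import *
im=cv2.imread("pics/w15.png")[:,:,::-1].copy(); g=cv2.cvtColor(im,cv2.COLOR_RGB2GRAY)
print(g[225,205:305:2]); print(g[236:266,254])
E
```

```text
{'e': array([611.7, 332. ]), 'r': 38.1, 'rect': [array([611.4, 332.1]), array([75.2, 75.6]), np.float64(88.5)]}
t 23.3 tcp [576.9 297.5 150.2] yaw 41.8 rp [3.1413e+00 2.5000e-03]
dxy [34.8 34.5] dyaw rad(slot line) -0.73
[ 65  64  63  65  63  64  66 124 209 207 208 212 216 216 216 215 213 176
  84  89  90  91  83  63  63  63  64  64  66  65  64  69 175 209 210 212
 214 213 209 210 212 213 119  89  88  90  89  91  91  83]
[ 63  64  66  64  62  63  64  63  64  65  65  64  65  64  65  64  74  87
  91  90  87  86  88  86  88  87  92 115 154 187]
```

View pics/w15.png

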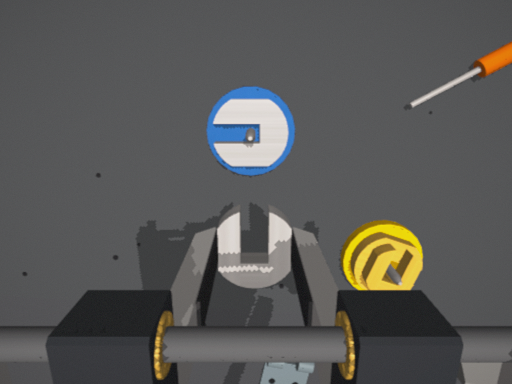

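```bash
python3 held.py 254 263 132 612 332.2 1;python3 held.py 254 263 130 612 332.2 1
```

```text
centre [574.3 293.7] rel tcp [-2.7 -3.2] shift [37.7 38.5]
centre [573.5 293. ] rel tcp [-3.5 -3.9] shift [38.5 39.2]
```

Request:
{"name": "send_rows", "arguments": {
  "rows": [
    [19,19,0,0,0,0],
    [18.5,19,-10,0,0,0],
    [0,0,-25,0,0,0],
    [0,0,-20,0,0,0],
    [0,0,-10,0,0,0],
    [0,0,-2,0,0,0],
    [0,0,0,0,0,0],
    [0,0,0,0,0,0]
  ]
}}

```text
time: 24.02
tool_pos: [0.6156, 0.3356, 0.0859]
ee_rot: [3.141, -0.002, 0.729]
wrist_force: [0.1, -0.2, -0.8]
width: 0.0405
finger_force: 30.0
```

```bash
python3 look.py w16
```

```text
t 24.0167 tcp [615.6 335.6  85.9] rpy [ 3.1407e+00 -2.3000e-03  7.2880e-01] w 0.04053584176664395
brass [160. 350.] circ [480. 314.] 31.7
blue [251. 195.] circ [613.4 333.4] 37.8
steel [252. 231.] circ [601.1 323.1] 41.4
steel [478. 171.] circ [741.4 241.8] 23.9
```

View pics/w16.png

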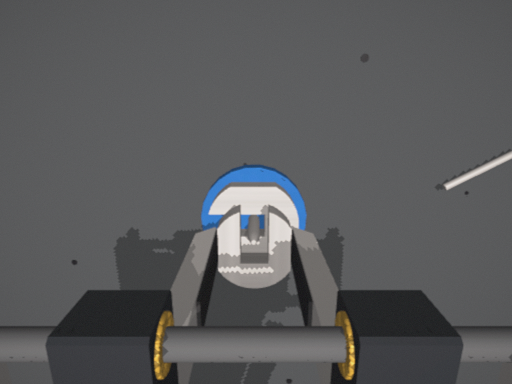

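Request:
{"name": "send_rows", "arguments": {
  "rows": [
    [0,0,-8,0,0,0],
    [0,0,-8,0,0,0],
    [0,0,-5,0,0,0],
    [0,0,-3,0,0,0],
    [0,0,-1,0,0,0],
    [0,0,0,0,0,0]
  ]
}}

```text
time: 24.57
tool_pos: [0.6147, 0.3362, 0.0586]
ee_rot: [-3.142, 0.0, 0.73]
wrist_force: [0.7, 0.2, -1.3]
width: 0.0404
finger_force: 30.0
```

Request:
{"name": "send_rows", "arguments": {
  "rows": [
    [0,0,-1,0,0,0],
    [0,0,0,0,0,0],
    [0,0,0,0,0,0]
  ]
}}

```text
time: 24.82
tool_pos: [0.615, 0.3363, 0.0584]
ee_rot: [3.141, -0.001, 0.73]
wrist_force: [-0.2, -0.2, 1.6]
width: 0.0401
finger_force: 30.0
```

Request:
{"name": "send_rows", "arguments": {
  "rows": [
    [0,0,-0.5,0,0,0],
    [0,0,0,0,0,0]
  ]
}}

```text
time: 24.98
tool_pos: [0.615, 0.3363, 0.0584]
ee_rot: [3.141, -0.001, 0.73]
wrist_force: [-1.5, -0.6, 4.4]
width: 0.0404
finger_force: 30.0
```

Request:
{"name": "send_rows", "arguments": {
  "rows": [
    [0,0,0,0,0,0],
    [0,0,0,0,0,0],
    [0,0,0,0,0,0],
    [0,0,0,0,0,0],
    [0,0,10,0,0,0],
    [0,0,30,0,0,0],
    [0,0,40,0,0,0],
    [0,0,35,0,0,0]
  ],
  "grip": 56
}}

```text
time: 25.65
tool_pos: [0.6145, 0.336, 0.1741]
ee_rot: [-3.141, 0.001, 0.73]
wrist_force: [0.2, 0.2, 0.7]
width: 0.0563
finger_force: 0.0
```

Request:
{"name": "send_rows", "arguments": {
  "rows": [
    [-20,-25,10,0,0,0],
    [-20,-30,0,0,0,0],
    [-20,-30,0,0,0,0],
    [-20,-30,0,0,0,0],
    [-10,-15,0,0,0,0],
    [0,0,0,0,0,0],
    [0,0,0,0,0,0],
    [0,0,0,0,0,0]
  ]
}}

```text
time: 26.32
tool_pos: [0.5256, 0.2068, 0.1832]
ee_rot: [3.141, -0.002, 0.73]
wrist_force: [-0.6, -0.6, -0.0]
width: 0.0557
finger_force: 0.0
```

```bash
python3 - <<'E'
from h import *
s=sensors.get_obs(); print(s["time"],s["tool_pos"],s["wrist_force"])
m=optics.camera_model("wrist"); im=optics.snapshot("wrist"); cv2.imwrite("pics/w17.png",im[:,:,::-1])
print(proj(m,[.612,.332,.04]),proj(m,[.605,.157,.04]))
for k in("top","side"): cv2.imwrite(f"pics/{k}9.png",optics.snapshot(k)[:,:,::-1])
E
```

```text
26.3167 [0.52555235 0.20682246 0.18323147] [-0.55372862 -0.6262369  -0.02532582]
[208.35863961   5.94717552] [354.29433472 158.05502554]
```

View pics/w17.png

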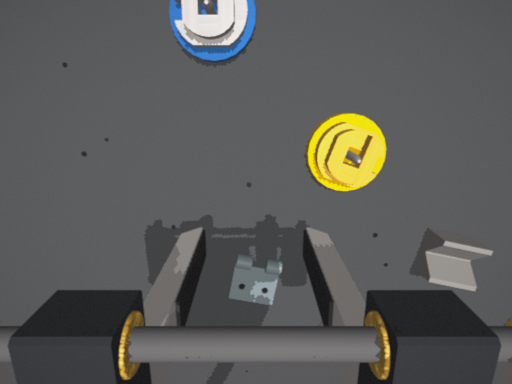

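```bash
python3 -c "
from bench import ticket; print(ticket.close_job())"
```

```text
the job is handed in; nothing more can be done
None
```

I handed the job in at about 26 s: both pairs are stacked on their stands, large disc below and small one a quarter turn from it, as the last wrist picture shows, but the hand-in returned no verdict and I viewed 15 pictures, one over the limit of 14.

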